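# Open the safety cap of a steam cleaner for refilling

## Task

The steam cleaner on the sample-room desk has cooled down and has to be refilled, so open its boiler: turn the safety cap on top anticlockwise to its first stop and let it sit there for a good second, not pressed, so that the rest of the pressure can vent. Then press it down, turn it on past the stop until it comes free, lift it off and stand it upright, grip bar up, in the shallow metal drip tray, without dropping it. Leave the jug, the tap and the flask where they are.

Things in the scene. Friction and masses are not known exactly. Their poses are not given: they have to be found in the camera images.
- steam_cleaner: Compact steam cleaner, fixed on the desk: white rounded shell 300 mm long (x) by 200 mm wide (y), its top 170 mm above the desk; black carrying handle across its +x end, 120 mm from the centre and 208 mm high. Origin: centre of its underside, on the desk; z up. The filler neck with the cap stands on top, its axis 30 mm from the centre towards -x.
- cap_grip (a point): Middle of the black safety cap's grip bar: 50 mm long (x), 14 mm thick (y), 24 mm tall (z, the cap's axis), so it reaches 12 mm above and below this point. Under it a ribbed disc 67 mm across, flat top. 222 mm above the desk when shut, 224.5 mm at the first stop unpressed. Cap 140 g, loose once freed; stood on a flat surface it rests on its seal, this point 49.5 mm above the surface.
- cap_seal_face (a point): Centre, under the cap, of the rubber seal, 26 mm across, 44 mm below the bar's middle when shut. Its spring always lifts the cap: 9 N shut, 6 N at the first stop; there, unless held down, the cap has risen 2.5 mm and vents. A hand that keeps its height holds it down: let it rise or let go. To pass the stop press 6 to 8 mm below venting height: 13 N; it bottoms at 8.5 mm, 16 N.
- neck_rim (a point): Centre of the steel filler neck's rim under the cap, on the cap's axis, 198 mm above the desk; neck 58 mm across. Two-slot bayonet, hidden by the cap and set at any angle. The cap opens anticlockwise seen from above (+ about z), with a drag under 0.2 N m: after 30 to 65 degrees from its start, as it was shut, it meets the first stop, felt as a firm block.
- neck_floor (a point): Centre of the neck's floor, where the seal bears, 178 mm above the desk. Held pressed down at the first stop, the cap turns on against a drag under 0.3 N m: it is past the stop after 30 degrees more and meets an end stop 90 degrees after the first. Anywhere between, relieved of pressure, it springs up to 3 mm above its venting height and can be lifted straight off.
- tray_floor (a point): Centre of the upper face of the floor of the shallow metal drip tray, 3 mm above the desk; the tray is fixed, 200 mm (x) by 160 mm (y) outside, with 3 mm walls that stand 11 mm above this floor. It is to the left or to the right of the steam cleaner.
- jug: Clear plastic measuring jug, 100 mm across at the rim and 125 mm high, with a handle at its +y side; on the side of the steam cleaner away from the tray. Origin: centre of its underside. A bystander.
- mixer_tap: Chrome basin mixer tap on show, standing: 52 mm across at the foot, 165 mm high, spout reaching 125 mm along its -x. Origin: centre of its underside. A bystander.
- flask: Blue steel drinking flask, 68 mm across and 210 mm high. Origin: centre of its underside. A bystander.
Mind the look-alikes: they are no part of the job. What is meant by the part that bears cap_grip is not green, and is the larger of those in its own colour.

How it is judged (in metres and radians):
On the way, in this order (a step that is already met when the one before it is completed fails the run):
1. the cap sits unpressed at its first stop, risen onto the venting ledge, for 0.8 s (z of cap_grip in the frame of steam_cleaner between 0.2239 and 0.2258 m), for 0.8 s.
2. the cap is pressed down against its spring (z of cap_grip in the frame of steam_cleaner below 0.22 m), for 0.05 s.
3. the cap has come free and is lifted off the neck (z of cap_grip in the frame of steam_cleaner above 0.245 m), for 0.05 s.
At the end, for the whole second after the job is handed in: The cap stands upright (within 7 degrees) on its seal on the floor of the drip tray, its axis within the tray's walls, at rest and let go (x of cap_grip in the frame of tray_floor between -0.085 and 0.085 m and y of cap_grip in the frame of tray_floor between -0.065 and 0.065 m and z of cap_grip in the frame of tray_floor between 0.044 and 0.055 m and angle between cap_grip's own z axis and vertical below 0.12 rad and linear speed of cap below 0.02 m/s); the robot touches nothing.
It fails at once if the cap is dropped: it falls freely, faster than 0.5 m/s, away from the neck (horizontal distance between cap_grip and steam_cleaner above 0.12 m and contact force between the fingers and cap below 0.1 N and linear speed of cap above 0.5 m/s).
It fails at once if the jug is moved by more than 3 cm or knocked over (distance of jug from where it was at the start of the episode above 0.03 m or angle between jug's own z axis and vertical above 0.3 rad).
It fails at once if the mixer tap is moved by more than 3 cm or knocked over (distance of mixer_tap from where it was at the start of the episode above 0.03 m or angle between mixer_tap's own z axis and vertical above 0.3 rad).
It fails at once if the flask is moved by more than 3 cm or knocked over (distance of flask from where it was at the start of the episode above 0.03 m or angle between flask's own z axis and vertical above 0.3 rad).
It also fails if it takes over 64 s, if anything falls off the work surface, if the arm or the gripper's body presses on something with over 40 N, if the wrist force passes 120 N, or if a joint passes its speed limit or range.

## Robot

A 6-joint arm with a two-finger parallel gripper is mounted at the origin on the work surface. World frame = base frame: x ahead of the robot, y to its left, z up, the work surface at z = 0. Lengths are in m, angles in degrees, forces in N, time in s.
With the tool pointing down it reaches from about 0.4 to 0.825 m from the base axis. Payload 7 kg.
Tool frame: the origin (TCP) lies at the centre of the arm's flange, where the gripper is bolted on; the fingertips stand 178 mm ahead of it and the grasp point (between the pads) lies 159 mm ahead of it (tip_reach is the distance from the TCP to the fingertips, in m); z points along the fingers, y is the line along which they close (so a half turn about z gives the same grasp; the last joint's range is limited). The gripper opens to 88 mm and grips with 3 to 60 N. Pads are 19 mm wide; open, the fingers measure 130 mm over their backs; the gripper's body (78 mm by 193 mm) begins 47 mm behind the grasp point.
Start: joints at [-49.555, 20.546, 0.682, 0, -70.136, -16.507], TCP at [0.274, -0.617, 0.405] pointing down, gripper open.
Joint ranges: [-176.03, 176.03], [-82.01, 121.73], [-58.28, 71.71], [-173.87, 95.51], [-174.79, -0.11], [-173.66, 173.66]. Speed limits (degrees/s): [136.94, 136.94, 172.46, 180, 180, 180].

## Interface

Orientations are given as [roll, pitch, yaw] about the fixed x, y, z axes, in that order (R = Rz(yaw) Ry(pitch) Rx(roll)).
In Python, from plant import * gives the robot as it stands.
- The arm moves only by the shell command python3 -m handwheel 'ROWS'. ROWS is JSON, a list of rows, each a list of 7 numbers: the opening, from -1 (shut) to 1 (fully open), then the shift along the tool's x, y, z as a fraction of full scale, then the turn, a rotation vector about the tool's x, y, z as a fraction of full scale. A call has 1 to 5 rows; each row shifts and turns the commanded pose from where the row before left it, along the tool's axes as they then stand; what a row does not reach is not made up. Full scale, the value 1, is 0.025 m for a shift and 6 degrees for a turn. A row lasts 1/8 s, in which the tool goes at most 62.5 mm and 10.7 degrees, less where a joint would pass 70% of its speed; a pose out of reach is approached as far as the arm can. A call with a number of a shift or a turn outside -1 to 1 is refused whole. A call with a gripper value outside its range is refused whole. The fingers move at their own pace and stop on an object; the grip force is fixed at half the most. Time passes only in rows, so rows that do not move let the fingers close. It gives the time, the measured TCP pose, the force, the opening and the grip force at its end, in the units of the state.
- get_obs(): the state, without advancing time (a new reading comes with each control period).
- snapshot(name): name is "scene" or "top" or "wrist"; returns a dict with "color" (480x640x3 uint8, red, green, blue), "fx", "fy", "cx", "cy" (pixels), "R" (3x3) and "t" (3): a world point X has camera coordinates R X + t; the wrist camera has in their place "tool_from_camera" (4x4, takes a point from camera to tool coordinates, whose origin is the TCP and whose axes are the flange's). Camera axes: x right, y down, z forward; pixel columns grow to the right and rows downward; lengths in m; the calibration is good to about 2 mm. A picture is of the moment at which its call begins: read the wrist's pose just before it. There is no depth.
- close_job(): hands the job in; it is judged then, once.
The state is a dict: "clock": time; "joint_pos": joint angles; "qvel": joint speeds; "tau": joint torques, N m; "tool_pos": TCP position; "orientation": TCP orientation; "force": force on the tool from outside, world axes, zero at the start; "moment": the same for the moment, N m; "opening": finger opening in m; "gripper_force": force on a finger pad.
Only numpy, scipy, OpenCV 4.12 (cv2) and the standard library are available. Lean on these libraries where they do the work, as an engineer would, in place of code of your own. Each camera call takes 0.05 s, during which the arm holds its last target. There are 200 camera calls.

## Working session

There is one attempt and no reset: what is moved stays moved. The work goes in short steps, Python scripts to look and compute and a shell command to move; the robot and the scene stay as the last step left them, time stands still between calls to the robot, and variables do not carry over. Pictures are saved under pics/ and viewed, at most 10 in all, crops included, and the job is handed in when it is done.

```bash
mkdir -p pics; ls
python3 - <<'E'
from plant import *
import cv2
o=get_obs();print({k:o[k] for k in('clock','tool_pos','orientation','force','opening')})
for n in("scene","top"):
    s=snapshot(n);cv2.imwrite(f"pics/{n}0.png",s["color"][:,:,::-1]);print(n,s["fx"],s["cx"],s["cy"],s["R"],s["t"])
E
```

```text
pics
{'clock': 0.0, 'tool_pos': array([ 0.27378227, -0.61674646,  0.40370981]), 'orientation': array([ 1.79902270e+02, -7.83778795e-03, -1.56069390e+02]), 'force': array([ 0.13758766,  0.39999079, -0.41712206]), 'opening': 0.08717950224065847}
scene 557.5876004656466 316.82158347100597 238.3345975665301 [[-0.38787027  0.92169804  0.00541973]
 [ 0.72142702  0.30724117 -0.62060126]
 [-0.57367213 -0.23680284 -0.78410758]] [ 0.19792113 -0.31339404  1.58985725]
top 519.1014224323693 329.2538174440614 241.15343440679075 [[ 0.02013579 -0.99964     0.01773184]
 [-0.99657351 -0.0214908  -0.07987109]
 [ 0.0802234  -0.01606282 -0.99664748]] [-0.02393332  0.57615899  1.13007755]
```

View pics/scene0.png

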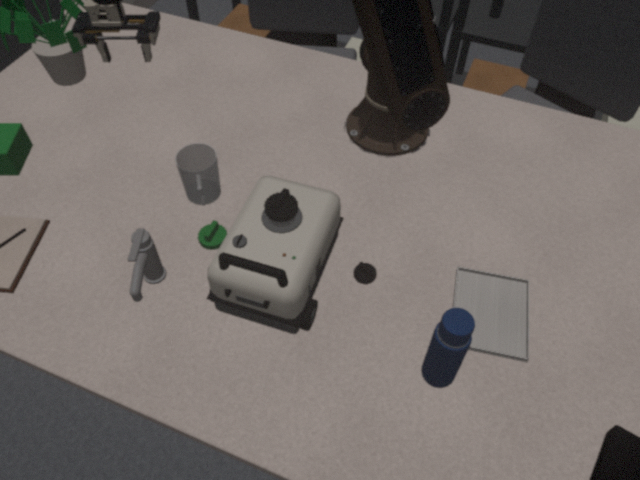

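View pics/top0.png

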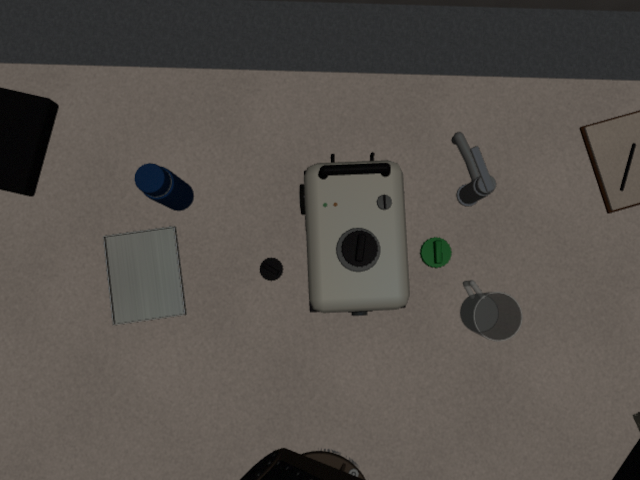

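Both views show three caps. A large black one is on the cleaner's neck (top 358,249; scene 282,207), a small black one is on the desk (271,269), and a green one is on the desk (436,253). The large black one on the neck fits, because it isn't green and is the larger of the two blacks. The tray is the pale rectangle at (145,275) in the top view, with the flask at its far edge (165,187). The jug is at (490,315) and the tap at (470,190).

```bash
cat > h.py <<'E'
from plant import *
import numpy as np, cv2
def ray(s,u,v,z):
    d=np.array([(u-s["cx"])/s["fx"],(v-s["cy"])/s["fy"],1.]);R=np.array(s["R"]);t=np.array(s["t"])
    c=-R.T@t; d=R.T@d
    return c+d*(z-c[2])/d[2]
E
python3 - <<'E'
from h import *
s=snapshot("top");im=s["color"][:,:,::-1].copy()
c=cv2.resize(im[205:290,250:460],None,fx=3.6,fy=3.6,interpolation=cv2.INTER_CUBIC)
cv2.imwrite("pics/crop1.png",cv2.convertScaleAbs(c,alpha=2.2,beta=0))
g=cv2.cvtColor(im,cv2.COLOR_BGR2GRAY)
m=(g<60).astype(np.uint8);m[:215]=0;m[285:]=0;m[:,:330]=0;m[:,395:]=0
k=max(cv2.findContours(m,cv2.RETR_EXTERNAL,cv2.CHAIN_APPROX_NONE)[0],key=cv2.contourArea)
(u,v),r=cv2.minEnclosingCircle(k);print("cap",u,v,r,ray(s,u,v,.21))
# tray
for p in [(105,238),(176,228),(185,315),(114,323)]: print(p,ray(s,*p,.014))
print("cleaner corners",[ray(s,*p,.16)[:2].round(3) for p in [(307,166),(403,163),(408,306),(311,311)]])
print("flask top",ray(s,153,178,.21),"base",ray(s,180,197,0),"jug rim",ray(s,504,316,.125), "tap",ray(s,467,196,0),"tapspout",ray(s,460,138,.12))
s=snapshot("scene");print("scene cap",ray(s,282,205,.21))
E
```

```text
cap 357.5075988769531 249.22657775878906 21.733348846435547 [ 0.54757101 -0.06176754  0.21      ]
(105, 238) [0.57355856 0.48670963 0.014     ]
(176, 228) [0.5993538  0.33064208 0.014     ]
(185, 315) [0.4072008  0.30251209 0.014     ]
(114, 323) [0.38683207 0.45691266 0.014     ]
cleaner corners [array([0.714, 0.037]), array([ 0.724, -0.153]), array([ 0.442, -0.165]), array([0.429, 0.023])]
flask top [0.67271359 0.32265515 0.21      ] base [0.67165399 0.32860782 0.        ] jug rim [ 0.42474317 -0.36522355  0.125     ] tap [ 0.68909113 -0.32610623  0.        ] tapspout [ 0.78951554 -0.27759361  0.12      ]
scene cap [ 0.54803304 -0.06159787  0.21      ]
```

View pics/crop1.png

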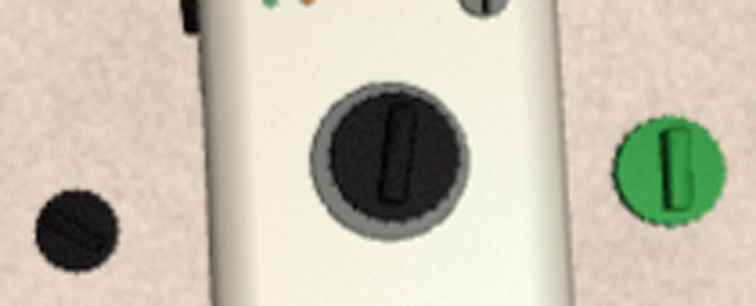

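The crop confirms the target: the large black cap on the neck, with its bar from (402,107) to (392,203) in the crop, so a yaw of about -5°. I'll raise the arm and move over it.

```bash
python3 -m handwheel '[[1,0,0,-0.8,0,0,0],[1,-0.5,0.4,-0.8,0,0,0],[1,-0.95,0.8,-0.8,0,0,0],[1,-0.95,0.8,0,0,0,0],[1,-0.95,0.8,0,0,0,0]]'
python3 -m handwheel '[[1,-0.95,0.8,0,0,0,0],[1,-0.95,0.8,0,0,0,0],[1,-0.95,0.8,0,0,0,0],[1,-0.95,0.8,0,0,0,0],[1,-0.95,0.8,0,0,0,0]]' >/dev/null
python3 -m handwheel '[[1,-0.95,0.8,0,0,0,0],[1,-0.95,0.8,0,0,0,0],[1,-0.95,0.8,0,0,0,0],[1,-0.95,0.8,0,0,0,0],[1,-0.95,0.8,0,0,0,0]]'>/dev/null
python3 -m handwheel '[[1,-0.95,0.8,0,0,0,0],[1,-0.95,0.8,0,0,0,0],[1,-0.7,0.5,0,0,0,0],[1,-0.3,0.2,0,0,0,0],[1,0,0,0,0,0,0]]'
python3 -m handwheel '[[1,0,0,0,0,0,0.96],[1,0,0,0,0,0,0.96],[1,0,0,0,0,0,0.96],[1,0,0,0,0,0,0.96],[1,0,0,0,0,0,0.96]]'
python3 -m handwheel '[[1,0,0,0,0,0,0],[1,0,0,0,0,0,0]]'
python3 - <<'E'
from h import *
o=get_obs();print({k:o[k] for k in('clock','joint_pos','force','moment')})
s=snapshot("wrist");cv2.imwrite("pics/w1.png",cv2.convertScaleAbs(s["color"][:,:,::-1],alpha=1.8));print(s["tool_from_camera"],s["fx"],s["cx"],s["cy"])
E
```

```text
clock: 0.82
tool_pos: [0.3225, -0.5174, 0.4656]
orientation: [-179.9, 0.0, -156.1]
force: [0.9, -0.5, 1.0]
opening: 0.0875
gripper_force: 0.0
clock: 2.7
tool_pos: [0.501, -0.1576, 0.4646]
orientation: [180.0, -0.0, -156.0]
force: [0.1, -0.2, 0.4]
opening: 0.0878
gripper_force: 0.0
clock: 3.32
tool_pos: [0.5004, -0.1588, 0.4647]
orientation: [-180.0, -0.0, 174.9]
force: [0.2, 0.3, -0.0]
opening: 0.0878
gripper_force: 0.0
clock: 3.58
tool_pos: [0.5006, -0.1583, 0.4646]
orientation: [-180.0, -0.0, 175.2]
force: [-0.3, 0.2, 0.0]
opening: 0.0874
gripper_force: 0.0
{'clock': 3.575, 'joint_pos': array([ 3.87909610e+00,  4.29231368e+00, -1.25259851e+01,  1.78892601e-03,
       -7.31923400e+01, -9.86538006e+01]), 'force': array([-0.33763283,  0.1527146 ,  0.04083061]), 'moment': array([-0.02187284, -0.01720303,  0.03126726])}
[[ 7.36851525e-04 -9.65183201e-01 -2.61573785e-01  7.05279555e-02]
 [ 9.99999532e-01  5.47067484e-04  7.98363010e-04  1.54492777e-03]
 [-6.27468053e-04 -2.61574251e-01  9.65183152e-01  1.94209934e-02]
 [ 0.00000000e+00  0.00000000e+00  0.00000000e+00  1.00000000e+00]] 422.6279042317827 321.46552989268184 247.02736245549175
```

View pics/w1.png

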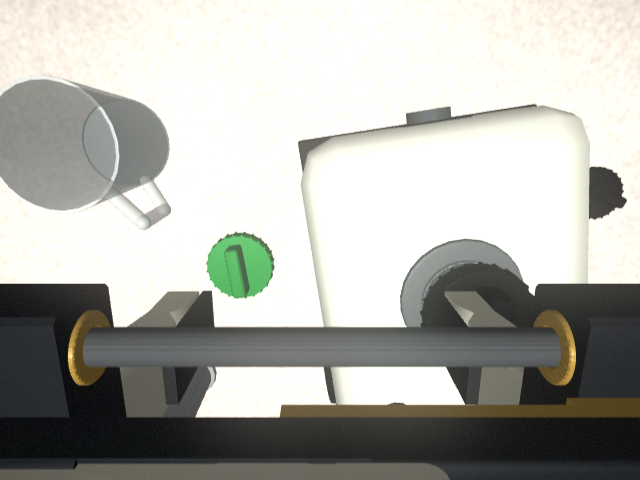

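The wrist view shows the cap's ribbed disc behind the right finger at (475,300). The tool is still about 10 cm short in y. I'll close that gap, then descend.

```bash
python3 -m handwheel '[[1,-0.3,0.8,0,0,0,0],[1,-0.3,0.8,0,0,0,0],[1,-0.3,0.8,0,0,0,0],[1,-0.3,0.8,0,0,0,0],[1,-0.32,0.81,0,0,0,0]]'
python3 -m handwheel '[[1,0,0,0,0,0,0],[1,0,0,0.6,0,0,0],[1,0,0,0.6,0,0,0],[1,0,0,0.6,0,0,0],[1,0,0,0,0,0,0]]'
python3 - <<'E'
from h import *
s=snapshot("top");cv2.imwrite("pics/t2.png",cv2.convertScaleAbs(cv2.resize(s["color"][190:310,270:450,::-1],None,fx=4,fy=4),alpha=2.2))
s=snapshot("scene");cv2.imwrite("pics/s2.png",cv2.convertScaleAbs(cv2.resize(s["color"][120:260,190:390,::-1],None,fx=4,fy=4),alpha=2.2))
E
```

```text
clock: 4.25
tool_pos: [0.5479, -0.0597, 0.4646]
orientation: [-180.0, -0.0, 175.2]
force: [0.8, 0.4, 0.9]
opening: 0.0876
gripper_force: 0.0
clock: 4.88
tool_pos: [0.5467, -0.0615, 0.4179]
orientation: [-180.0, -0.2, 175.1]
force: [0.1, -1.2, 0.6]
opening: 0.0877
gripper_force: 0.0
```

View pics/s2.png

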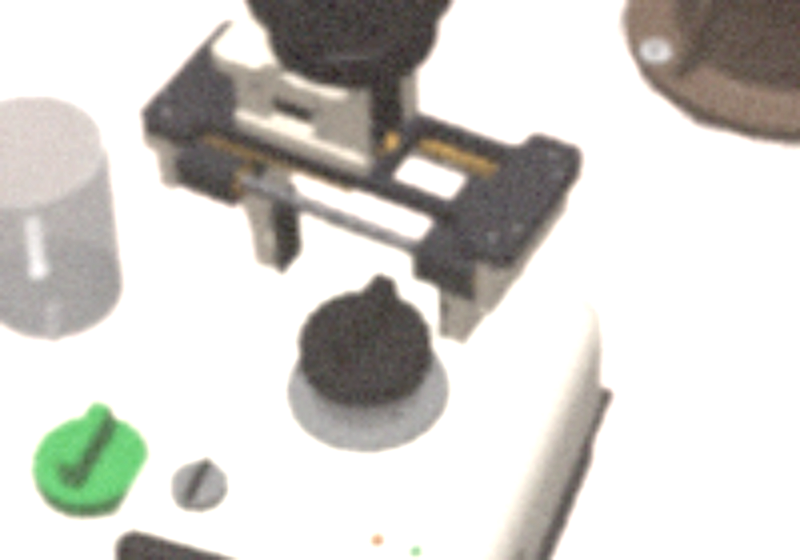

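The crop shows the open fingers straddling the cap (cap at 365,340; fingers at 275,230 and 460,300), and they are aligned. I'll descend and close.

```bash
python3 -m handwheel '[[1,0,0,0.5,0,0,0],[1,0,0,0.5,0,0,0],[1,0,0,0.05,0,0,0],[1,0,0,0,0,0,0]]'
python3 -m handwheel '[[-1,0,0,0,0,0,0],[-1,0,0,0,0,0,0],[-1,0,0,0,0,0,0],[-1,0,0,0,0,0,0],[-1,0,0,0,0,0,0]]'
python3 -m handwheel '[[-1,0,0,0,0,0,0],[-1,0,0,0,0,0,0]]'
python3 -c "
from plant import *
o=get_obs();print(o['force'],o['moment'],o['joint_pos'])"
```

```text
clock: 5.48
tool_pos: [0.5473, -0.0612, 0.3933]
orientation: [-180.0, -0.0, 175.1]
force: [-0.8, -0.6, 0.7]
opening: 0.0876
gripper_force: 0.0
clock: 6.1
tool_pos: [0.5472, -0.0612, 0.3934]
orientation: [180.0, 0.0, 175.1]
force: [0.1, -0.1, -0.1]
opening: 0.0429
gripper_force: 0.0
clock: 6.35
tool_pos: [0.5472, -0.0611, 0.3934]
orientation: [-180.0, -0.0, 175.1]
force: [0.4, 0.2, -0.2]
opening: 0.0233
gripper_force: 0.0
[ 0.40017521  0.18944853 -0.15176258] [-0.03692386  0.01026794  0.01554698] [ 1.40091491e+01  9.32600992e+00 -1.61118904e+01 -1.29323469e-03
 -6.45656890e+01 -1.08869085e+02]
```

```bash
python3 -m handwheel '[[-1,0,0,0,0,0,0],[-1,0,0,0,0,0,0],[-1,0,0,0,0,0,0]]'
python3 -c "
from plant import *
o=get_obs();print(o['force'],o['moment'])"
python3 -m handwheel '[[-1,0,0,0,0,0,-0.5],[-1,0,0,0,0,0,-0.8],[-1,0,0,0,0,0,-0.8],[-1,0,0,0,0,0,-0.8],[-1,0,0,0,0,0,-0.6]]'
python3 -c "
from plant import *
o=get_obs();print(o['force'],o['moment'])"
```

```text
clock: 6.72
tool_pos: [0.5472, -0.0616, 0.3937]
orientation: [-180.0, 0.0, 175.1]
force: [0.5, -5.1, 3.5]
opening: 0.0136
gripper_force: 29.7
[ 0.46091252 -5.14538662  3.50627941] [-2.18985239  0.23203793  0.00465069]
clock: 7.35
tool_pos: [0.5474, -0.0618, 0.3944]
orientation: [-179.9, 0.0, -163.7]
force: [-1.7, -6.6, 6.3]
opening: 0.0139
gripper_force: 29.8
[-1.67843686 -6.58109681  6.32955801] [-2.68619807  0.44452407 -0.14500081]
```

```bash
cat > q.py <<'E'
from plant import *
o=get_obs();print(o['clock'],o['orientation'][2].round(1),o['tool_pos'].round(4),'F',o['force'].round(1),'M',o['moment'].round(2),o['opening'].round(4))
E
H="python3 -m handwheel"
$H '[[-1,0,0,0,0,0,-0.5],[-1,0,0,0,0,0,-0.5]]' >/dev/null; python3 q.py
$H '[[-1,0,0,0,0,0,-0.5],[-1,0,0,0,0,0,-0.3]]' >/dev/null; python3 q.py
$H '[[-1,0,0,0,0,0,-0.4],[-1,0,0,0,0,0,-0.1]]' >/dev/null; python3 q.py
```

```text
Traceback (most recent call last):
  File "q.py", line 2, in <module>
    o=get_obs();print(o['clock'],o['orientation'][2].round(1),o['tool_pos'].round(4),'F',o['force'].round(1),'M',o['moment'].round(2),o['opening'].round(4))
                                                                                                                                      ^^^^^^^^^^^^^^^^^^
AttributeError: 'float' object has no attribute 'round'
Traceback (most recent call last):
  File "q.py", line 2, in <module>
    o=get_obs();print(o['clock'],o['orientation'][2].round(1),o['tool_pos'].round(4),'F',o['force'].round(1),'M',o['moment'].round(2),o['opening'].round(4))
                                                                                                                                      ^^^^^^^^^^^^^^^^^^
AttributeError: 'float' object has no attribute 'round'
Traceback (most recent call last):
  File "q.py", line 2, in <module>
    o=get_obs();print(o['clock'],o['orientation'][2].round(1),o['tool_pos'].round(4),'F',o['force'].round(1),'M',o['moment'].round(2),o['opening'].round(4))
                                                                                                                                      ^^^^^^^^^^^^^^^^^^
AttributeError: 'float' object has no attribute 'round'
```

```bash
sed -i "s/o\['opening'\].round(4)/round(o['opening'],4)/" q.py; python3 q.py
H="python3 -m handwheel"
$H '[[-1,0,0,0,0,0,-0.4],[-1,0,0,0,0,0,-0.1]]' >/dev/null; python3 q.py
```

```text
8.1 -150.0 [ 0.5478 -0.0626  0.3947] F [  1.4 -12.2   4.6] M [-4.82 -0.69 -0.38] 0.0138
8.35 -147.1 [ 0.5478 -0.0628  0.3947] F [  2.3 -13.1   5.4] M [-5.06 -0.72 -0.59] 0.014
```

```bash
H="python3 -m handwheel"
$H '[[-1,0.04,-0.07,0,0,0,0],[-1,0,0,0,0,0,0]]' >/dev/null; python3 q.py
$H '[[-1,0,0,0,0,0,-0.5],[-1,0,0,0,0,0,0]]' >/dev/null; python3 q.py
```

```text
8.6 -147.1 [ 0.5479 -0.0639  0.3947] F [ 1.1 -5.8  5.5] M [-2.5  -0.22 -0.63] 0.0142
8.85 -144.1 [ 0.5478 -0.0639  0.3946] F [ 0.6 -7.5  6. ] M [-2.71 -0.23 -0.78] 0.0144
```

Mz keeps climbing (−0.15 → −0.78) and the fingers are being levered open slightly, so this is the first stop, at about 33°. I'll ease the twist, release, and let it vent.

```bash
H="python3 -m handwheel"
$H '[[-1,0,0,0,0,0,0.5],[-1,0,0,0,0,0,0.4],[-1,0,0,0,0,0,0]]' >/dev/null; python3 q.py
$H '[[-0.3,0,0,0,0,0,0],[-0.3,0,0,0,0,0,0],[-0.3,0,0,0,0,0,0],[-0.3,0,0,0,0,0,0]]' >/dev/null; python3 q.py
$H '[[-0.3,0,0,0,0,0,0],[-0.3,0,0,0,0,0,0],[-0.3,0,0,0,0,0,0],[-0.3,0,0,0,0,0,0],[-0.3,0,0,0,0,0,0]]' >/dev/null; python3 q.py
python3 - <<'E'
from h import *
s=snapshot("scene");a=cv2.resize(s["color"][150:250,220:340,::-1],None,fx=5,fy=5,interpolation=2)
cv2.imwrite("pics/s3.png",cv2.convertScaleAbs(a,alpha=2.6))
E
```

```text
9.225 -149.5 [ 0.5479 -0.0638  0.3947] F [ 1.4 -7.   5.9] M [-2.51 -0.2  -0.11] 0.0141
9.725 -149.5 [ 0.5473 -0.063   0.3931] F [-0.2  0.1  0.1] M [-0.02 -0.    0.04] 0.0308
10.35 -149.5 [ 0.5473 -0.0632  0.3934] F [ 0.  -0.1  0.1] M [0.01 0.03 0.03] 0.0304
```

View pics/s3.png

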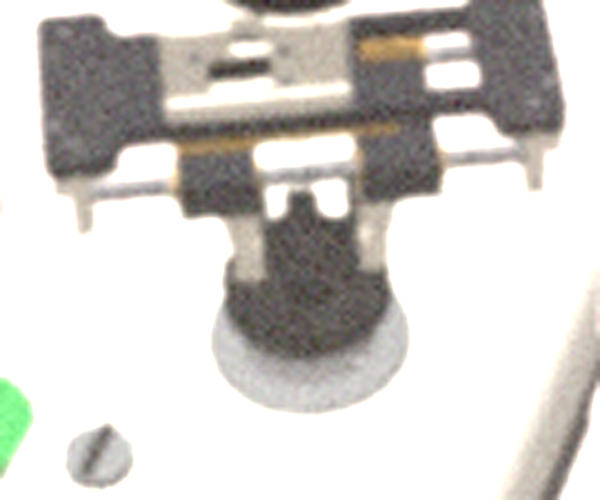

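The crop shows the cap free between the fingers (bar at 305,230, disc edge at 305,340), with the force back to zero. It has been venting since about 9.4 s. I'll recentre, regrip slightly lower, and press.

```bash
H="python3 -m handwheel"
$H '[[-0.3,0,0,0,0,0,0],[-0.3,0,0,0,0,0,0],[-0.3,0,0,0,0,0,0],[-0.3,0.03,-0.08,0,0,0,0],[-0.3,0,0,0.07,0,0,0]]' >/dev/null; python3 q.py
$H '[[-0.3,0,0,0,0,0,0],[-1,0,0,0,0,0,0],[-1,0,0,0,0,0,0],[-1,0,0,0,0,0,0],[-1,0,0,0,0,0,0]]' >/dev/null; python3 q.py
$H '[[-1,0,0,0.1,0,0,0],[-1,0,0,0.1,0,0,0],[-1,0,0,0.1,0,0,0],[-1,0,0,0,0,0,0]]' >/dev/null; python3 q.py
```

```text
11.025 -149.5 [ 0.5478 -0.0654  0.3917] F [ 0.2  0.6 -1.1] M [0.01 0.03 0.  ] 0.0306
11.65 -149.5 [ 0.5478 -0.0655  0.3917] F [ 1.3 -2.4 -0.2] M [-0.91 -0.52 -0.23] 0.014
12.15 -149.4 [ 0.5477 -0.0655  0.386 ] F [-3.5 -1.  11.1] M [-0.48  1.32 -0.02] 0.0138
```

```bash
H="python3 -m handwheel"
$H '[[-1,0,0,0.08,0,0,0],[-1,0,0,0,0,0,0]]' >/dev/null; python3 q.py
$H '[[-1,0,0,0,0,0,-0.5],[-1,0,0,0,0,0,-0.7],[-1,0,0,0,0,0,0]]' >/dev/null; python3 q.py
```

```text
12.4 -149.4 [ 0.5477 -0.0655  0.3843] F [-3.7 -0.5 12.7] M [-0.33  1.67 -0.05] 0.0137
12.775 -142.2 [ 0.548  -0.0659  0.3846] F [-2.7 -4.9 13.2] M [-1.42  1.17  0.  ] 0.0136
```

```bash
H="python3 -m handwheel"
$H '[[-1,0,0,0,0,0,-0.8],[-1,0,0,0,0,0,-0.8],[-1,0,0,0,0,0,0]]' >/dev/null; python3 q.py
$H '[[-1,0,0,0,0,0,-0.8],[-1,0,0,0,0,0,-0.8],[-1,0,0,0,0,0,0]]' >/dev/null; python3 q.py
```

```text
13.15 -132.5 [ 0.5483 -0.0661  0.3848] F [-2.3 -5.2 11.9] M [-1.91  0.7   0.05] 0.0133
13.525 -122.9 [ 0.5485 -0.0661  0.3849] F [-1.1 -4.6 13.1] M [-1.79  0.4   0.01] 0.0143
```

```bash
H="python3 -m handwheel"
$H '[[-1,0.03,-0.02,0,0,0,-0.8],[-1,0,0,0,0,0,-0.8],[-1,0,0,0,0,0,-0.8],[-1,0,0,0,0,0,0]]' >/dev/null; python3 q.py
$H '[[-1,0,0,0,0,0,-0.8],[-1,0,0,0,0,0,-0.8],[-1,0,0,0,0,0,-0.8],[-1,0,0,0,0,0,0]]' >/dev/null; python3 q.py
```

```text
14.025 -108.5 [ 0.5489 -0.0666  0.3851] F [ 0.5 -3.1 12.5] M [-1.22 -0.15 -0.03] 0.0137
14.525 -94.1 [ 0.5492 -0.0665  0.3853] F [ 2.  -3.3 12.8] M [-1.05 -0.56 -0.04] 0.014
```

```bash
H="python3 -m handwheel"
$H '[[-1,0,0,-0.2,0,0,0],[-1,0,0,-0.2,0,0,0],[-1,0,0,-0.1,0,0,0],[-1,0,0,0,0,0,0]]' >/dev/null; python3 q.py
$H '[[-1,0,0,-0.1,0,0,0],[-1,0,0,0,0,0,0]]' >/dev/null; python3 q.py
```

```text
15.025 -94.3 [ 0.5479 -0.0662  0.3947] F [ 4.2 -1.9  2.5] M [-1.01 -1.33 -0.01] 0.0137
15.275 -94.3 [ 0.5478 -0.0663  0.3965] F [ 4.1 -3.5 -2.1] M [-1.52 -1.67 -0.  ] 0.014
```

```bash
H="python3 -m handwheel"
$H '[[-1,0,0,-0.2,0,0,0],[-1,0,0,-0.2,0,0,0],[-1,0,0,-0.2,0,0,0],[-1,0,0,0,0,0,0]]' >/dev/null; python3 q.py
$H '[[-1,0,0,-0.5,0,0,0],[-1,0,0,-0.8,0,0,0],[-1,0,0,-0.6,0,0,0],[-1,0,0,0,0,0,0]]' >/dev/null; python3 q.py
python3 - <<'E'
from h import *
s=snapshot("scene");a=cv2.resize(s["color"][100:250,200:380,::-1],None,fx=4,fy=4,interpolation=2)
cv2.imwrite("pics/s4.png",cv2.convertScaleAbs(a,alpha=2.4))
E
```

```text
15.775 -94.3 [ 0.5475 -0.066   0.4123] F [ 0.4  0.5 -1.3] M [0.03 0.03 0.  ] 0.0139
16.275 -94.3 [ 0.5479 -0.0662  0.4612] F [-1.  -0.8 -1.4] M [0.02 0.11 0.01] 0.0139
```

View pics/s4.png

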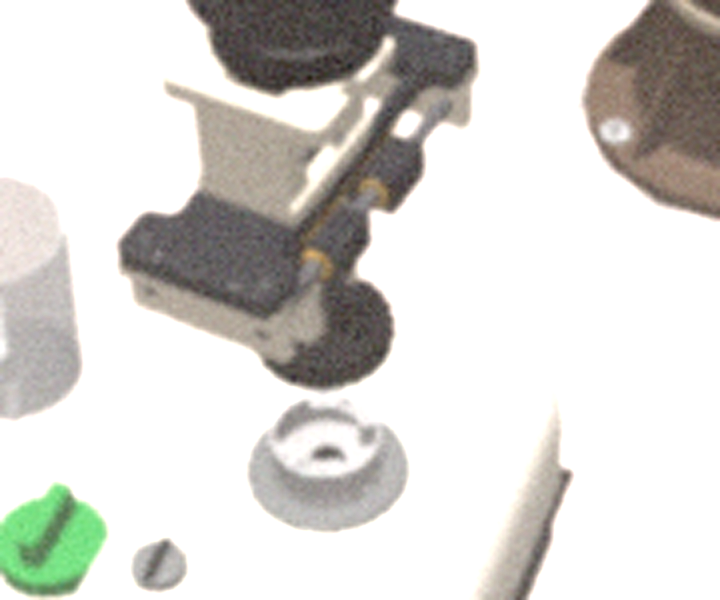

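The crop shows the cap lifted clear in the gripper (330,335) with the open neck below it (330,455), and the scale reads a free −1.4 N. Next I'll carry it to the tray, aiming for (0.48, 0.395) to stay well clear of the flask.

```bash
H="python3 -m handwheel"
$H '[[-1,-0.3,0,0,0,0,0],[-1,-0.6,0,0,0,0,0],[-1,-0.95,0.24,0,0,0,0],[-1,-0.95,0.24,0,0,0,0],[-1,-0.95,0.24,0,0,0,0]]' >/dev/null; python3 q.py
$H '[[-1,-0.95,0.24,0,0,0,0],[-1,-0.95,0.24,0,0,0,0],[-1,-0.95,0.24,0,0,0,0],[-1,-0.95,0.24,0,0,0,0],[-1,-0.95,0.24,0,0,0,0]]' >/dev/null; python3 q.py
$H '[[-1,-0.95,0.24,0,0,0,0],[-1,-0.95,0.24,0,0,0,0],[-1,-0.95,0.24,0,0,0,0],[-1,-0.95,0.24,0,0,0,0],[-1,-0.95,0.24,0,0,0,0]]' >/dev/null; python3 q.py
$H '[[-1,-0.95,0.24,0,0,0,0],[-1,-0.95,0.24,0,0,0,0],[-1,-0.95,0.24,0,0,0,0],[-1,-0.95,0.24,0,0,0,0],[-1,-0.7,0,0,0,0,0]]' >/dev/null
$H '[[-1,-0.4,0,0,0,0,0],[-1,0,0,0,0,0,0],[-1,0,0,0,0,0,0]]' >/dev/null; python3 q.py
python3 - <<'E'
from h import *
s=snapshot("scene");a=cv2.resize(s["color"][120:420,330:630,::-1],None,fx=2,fy=2,interpolation=2)
cv2.imwrite("pics/s5.png",cv2.convertScaleAbs(a,alpha=2.0))
E
```

```text
16.95 -94.2 [0.5365 0.0303 0.4592] F [-0.  -0.7 -1.8] M [ 0.05  0.05 -0.  ] 0.0139
17.575 -94.2 [0.5151 0.151  0.4592] F [ 0.9 -0.3 -1. ] M [-0.01  0.04  0.01] 0.0137
18.2 -94.2 [0.4939 0.2716 0.4593] F [ 0.2 -0.6 -1.9] M [ 0.04  0.09 -0.02] 0.0139
19.2 -94.3 [0.4799 0.3934 0.4597] F [ 0.1 -0.5 -1.3] M [-0.03  0.06 -0.01] 0.0142
```

View pics/s5.png

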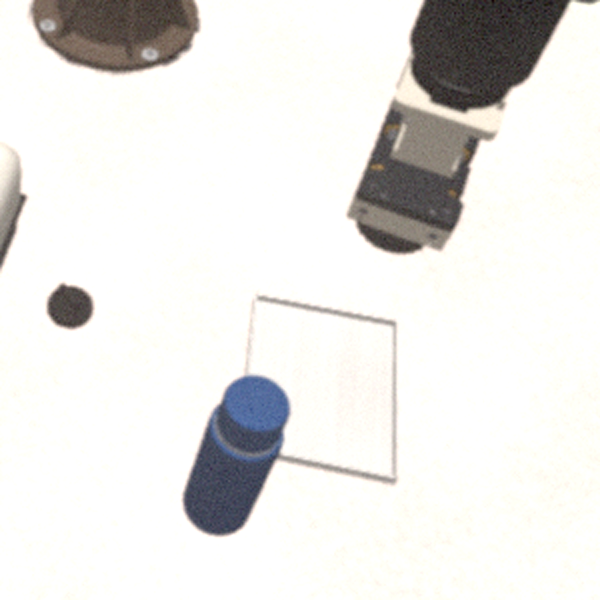

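The crop shows the gripper holding the cap (395,235) behind the tray in this oblique view, with tray corners at (258,297), (395,322) and (395,479), and the flask at (235,450). I'll cross-check the tray position from this view, then go down.

```bash
H="python3 -m handwheel"
python3 - <<'E'
from h import *
s=snapshot("scene")
for p in [(258,297),(395,322),(395,479)]: print(ray(s,330+p[0]/2,120+p[1]/2,.014).round(3))
E
$H '[[-1,0,0,0.4,0,0,0],[-1,0,0,0.8,0,0,0],[-1,0,0,0.9,0,0,0],[-1,0,0,0.9,0,0,0],[-1,0,0,0.9,0,0,0]]' >/dev/null; python3 q.py
$H '[[-1,0,0,0.9,0,0,0],[-1,0,0,0.9,0,0,0],[-1,0,0,0.8,0,0,0],[-1,0,0,0.6,0,0,0],[-1,0,0,0.4,0,0,0]]' >/dev/null; python3 q.py
$H '[[-1,0,0,0.4,0,0,0],[-1,0,0,0.4,0,0,0],[-1,0,0,0.3,0,0,0],[-1,0,0,0.3,0,0,0],[-1,0,0,0,0,0,0]]' >/dev/null; python3 q.py
```

```text
[0.41  0.309 0.014]
[0.384 0.459 0.014]
[0.578 0.492 0.014]
19.925 -94.3 [0.4796 0.3934 0.3609] F [-0.6  0.8 -2.1] M [0.02 0.06 0.  ] 0.0138
20.55 -94.3 [0.4796 0.3937 0.2712] F [-0.2  0.1 -1.6] M [ 0.03  0.07 -0.01] 0.0136
21.175 -94.3 [0.4796 0.3937 0.2365] F [ 0.3  0.3 -1.1] M [0.03 0.09 0.02] 0.0142
```

```bash
H="python3 -m handwheel"
$H '[[-1,0,0,0.25,0,0,0],[-1,0,0,0.2,0,0,0],[-1,0,0,0.05,0,0,0],[-1,0,0,0,0,0,0]]' >/dev/null; python3 q.py
$H '[[-1,0,0,0.06,0,0,0],[-1,0,0,0.06,0,0,0],[-1,0,0,0,0,0,0]]' >/dev/null; python3 q.py
$H '[[-1,0,0,0.06,0,0,0],[-1,0,0,0,0,0,0]]' >/dev/null; python3 q.py
```

```text
21.675 -94.3 [0.4797 0.3939 0.2246] F [-0.4 -0.1 -0.7] M [-0.02  0.06 -0.05] 0.0138
22.05 -94.3 [0.4797 0.3938 0.2216] F [-0.4  0.2 -1.4] M [0.04 0.14 0.02] 0.0137
22.3 -94.3 [0.4797 0.3939 0.22  ] F [-0.3 -0.5 -1.9] M [ 0.05  0.13 -0.03] 0.0139
```

```bash
H="python3 -m handwheel"
$H '[[-1,0,0,0.05,0,0,0],[-1,0,0,0,0,0,0]]' >/dev/null; python3 q.py
$H '[[-1,0,0,0.05,0,0,0],[-1,0,0,0,0,0,0]]' >/dev/null; python3 q.py
```

```text
22.55 -94.3 [0.4798 0.3939 0.2192] F [-1.5 -0.7  1. ] M [-0.15  0.4   0.01] 0.014
22.8 -94.3 [0.4798 0.3939 0.2179] F [-0.9 -0.4  2.5] M [-0.28  0.45  0.01] 0.0138
```

It's touching down at 0.219 as predicted. I'll release and retreat straight up.

```bash
H="python3 -m handwheel"
$H '[[-0.3,0,0,0,0,0,0],[-0.3,0,0,0,0,0,0],[-0.3,0,0,0,0,0,0],[-0.3,0,0,0,0,0,0],[-0.3,0,0,0,0,0,0]]' >/dev/null; python3 q.py
$H '[[-0.3,0,0,-0.3,0,0,0],[-0.3,0,0,-0.6,0,0,0],[-0.3,0,0,-0.9,0,0,0],[-0.3,0,0,-0.9,0,0,0],[-0.3,0,0,-0.9,0,0,0]]' >/dev/null; python3 q.py
$H '[[-0.3,0.9,0,-0.9,0,0,0],[-0.3,0.9,0,-0.9,0,0,0],[-0.3,0.9,0,-0.9,0,0,0],[-0.3,0.6,0,-0.5,0,0,0],[-0.3,0,0,0,0,0,0]]' >/dev/null; python3 q.py
python3 - <<'E'
from h import *
s=snapshot("top");a=cv2.resize(s["color"][150:350,80:280,::-1],None,fx=3,fy=3,interpolation=2)
b=snapshot("scene");c=cv2.resize(b["color"][230:400,400:560,::-1],(200*3,)*2,interpolation=2)
o=np.hstack([a,c]);o=cv2.resize(o,(800,400))
cv2.imwrite("pics/f.png",cv2.convertScaleAbs(o,alpha=2.0))
E
```

```text
23.425 -94.3 [0.4798 0.394  0.2177] F [0.1 0.4 2. ] M [ 0.33  0.1  -0.03] 0.0305
24.05 -94.3 [0.4796 0.3937 0.3094] F [-0.   0.4  0.4] M [0.1  0.1  0.01] 0.0307
24.675 -94.3 [0.4736 0.3109 0.3892] F [-0.4  0.  -0.4] M [0.02 0.07 0.02] 0.0312
```

View pics/f.png

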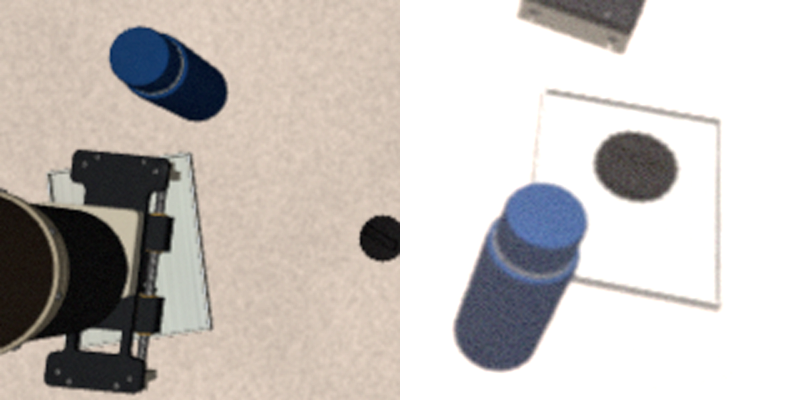

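The scene half shows the cap standing in the tray (635,165). The disc looks level, the gripper is clear and the flask (520,275) hasn't moved. Handing in.

```bash
python3 -c "
from plant import *
print(close_job())"
```

```text
the job is handed in; nothing more can be done
None
```

I vented the cap at its first stop for over a second, pressed it, turned it free, lifted it off and stood it in the drip tray; the job is handed in at about 25 s, with no verdict returned.

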